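# Sift the small baking weights into the tin

### The job

Lift the sieve by its wooden handle, hold it level over the round baking tin and shake it side to side until all the small ceramic baking weights have dropped through into the tin and only the large ones are left. Then stand the sieve back on the table about where it was, with the large weights still in it.

Things in the scene. Friction and masses are not known exactly. Their poses are not given: they have to be found in the camera images.
- sieve_grip (a point): steel sieve 140 mm long (x), 120 wide (y), walls 40 high, two rows of five 22 mm square holes each side of a plain middle strip along x. The point is the centre of the wooden bar of its arched handle, 105 mm above its lower edge, 96 above its floor; bar 90 long (x), 16 wide (y), 22 high, free all round. z up. 0.3 to 0.5 kg, balanced under the bar. Shake along y: the weights slide off the strip into the holes
- tin: round flat aluminium baking tin, 236 mm across the rim, 224 mm at the foot, 40 mm high, wall and bottom 3 mm thick, empty, standing on the table; origin at the centre of its underside, z up. Loose, 0.7 kg
- small0_c (a point): small white ceramic baking weight: flat button 14 mm across, 10 mm high; the point is its centre. At the start it lies on the sieve floor's plain strip, 20 mm wide (friction there about 0.2: a gentle carry does not move it, brisk strokes of some 40 mm, over 3 m/s2, make it slide). It fits through every hole
- small1_c (a point): small white ceramic baking weight: flat button 14 mm across, 10 mm high; the point is its centre. At the start it lies on the sieve floor's plain strip, 20 mm wide (friction there about 0.2: a gentle carry does not move it, brisk strokes of some 40 mm, over 3 m/s2, make it slide). It fits through every hole
- small2_c (a point): small white ceramic baking weight: flat button 14 mm across, 10 mm high; the point is its centre. At the start it lies on the sieve floor's plain strip, 20 mm wide (friction there about 0.2: a gentle carry does not move it, brisk strokes of some 40 mm, over 3 m/s2, make it slide). It fits through every hole
- large0_c (a point): large white ceramic baking weight: a flat button 32 mm across and 16 mm high; the point is its centre. It lies in the sieve and is too big for the holes
- large1_c (a point): large white ceramic baking weight: a flat button 32 mm across and 16 mm high; the point is its centre. It lies in the sieve and is too big for the holes

How it is judged (in metres and radians):
On the way, in this order (a step that is already met when the one before it is completed fails the run):
1. the sieve is raised over the tin with all the weights still in it (horizontal distance between sieve_grip and tin below 0.09 m and height (world z) of sieve_grip above 0.13 m and z of small0_c in the frame of sieve_grip between -0.1 and -0.06 m and horizontal distance between each of small0_c, small1_c, small2_c, large0_c, large1_c and sieve_grip below 0.085 m and z of small1_c in the frame of sieve_grip between -0.1 and -0.06 m and z of small2_c in the frame of sieve_grip between -0.1 and -0.06 m and z of large0_c in the frame of sieve_grip between -0.1 and -0.06 m and z of large1_c in the frame of sieve_grip between -0.1 and -0.06 m), for 0.1 s.
2. all the small weights have dropped into the tin while the sieve is held over it with the large ones still in it (horizontal distance between sieve_grip and tin below 0.09 m and height (world z) of sieve_grip above 0.13 m and horizontal distance between each of small0_c, small1_c, small2_c and tin below 0.116 m and z of small0_c in the frame of tin between 0 and 0.03 m and z of small1_c in the frame of tin between 0 and 0.03 m and z of small2_c in the frame of tin between 0 and 0.03 m and z of large0_c in the frame of sieve_grip between -0.1 and -0.06 m and horizontal distance between each of large0_c, large1_c and sieve_grip below 0.085 m and z of large1_c in the frame of sieve_grip between -0.1 and -0.06 m), for 0.1 s.
At the end, for the whole second after the job is handed in: All three small weights lie in the tin, both large ones in the sieve; the sieve stands upright on the table within 80 mm of where it was, released; the tin stands flat on the table (distance of sieve_grip from where it was at the start of the episode below 0.08 m and height (world z) of sieve_grip between 0.098 and 0.112 m and angle between each of sieve_grip, tin's own z axis and vertical below 0.1 rad and height (world z) of tin below 0.01 m and horizontal distance between each of small0_c, small1_c, small2_c and tin below 0.116 m and z of small0_c in the frame of tin between 0 and 0.03 m and z of small1_c in the frame of tin between 0 and 0.03 m and z of small2_c in the frame of tin between 0 and 0.03 m and z of large0_c in the frame of sieve_grip between -0.1 and -0.06 m and horizontal distance between each of large0_c, large1_c and sieve_grip below 0.085 m and z of large1_c in the frame of sieve_grip between -0.1 and -0.06 m); the robot touches nothing.
It fails at once if the sieve is tipped more than about 17 degrees (emptied by tilting instead of shaking) (angle between sieve_grip's own z axis and vertical above 0.3 rad).
It also fails if it takes over 48 s, if anything falls off the work surface, if the arm or the gripper's body presses on something with over 40 N, if the wrist force passes 120 N, or if a joint passes its speed limit or range.

### The arm

A 6-joint arm with a two-finger parallel gripper is mounted at the origin on the work surface; the furniture and walls round the work are solid. World frame = base frame: x ahead of the robot, y to its left, z up, the work surface at z = 0. Lengths are in mm, angles in rad, forces in N, time in s.
With the tool pointing down it reaches from about 300 to 775 mm from the base axis. Payload 14.6 kg.
Tool frame: the origin (TCP) lies midway between the tips of the shut fingers; the grasp point (between the pads) lies grasp_offset behind it (grasp_offset is the distance from the TCP to the grasp point, in mm); z points along the fingers, y is the line along which they close (so a half turn about z gives the same grasp; the last joint's range is limited). The gripper opens to 94 mm and grips with 3 to 60 N. Pads are 16 mm wide; open, the fingers measure 119 mm over their backs; the gripper's body (75 mm by 177 mm) begins 78 mm behind the grasp point.
Start: joints at [1.239, 0.3, 1.521, -0, 1.321, -0.067], TCP at [143.942, 530.82, 180.646] pointing down, gripper open.
Joint ranges: [-3.03, 3.03], [-0.79, 2.21], [0.23, 2.52], [-1.04, 4.18], [0, 3.07], [-2.55, 2.55]. Speed limits (rad/s): [2.22, 2.22, 2.57, 3.14, 3.14, 3.14].

### API

Orientations are given as [roll, pitch, yaw] about the fixed x, y, z axes, in that order (R = Rz(yaw) Ry(pitch) Rx(roll)).
In Python, from cell import * gives the robot as it stands. The module is installed in compiled form; this text tells all that it offers.
- The arm moves only by the shell command python3 -m jog 'ROWS' [FORCE]. ROWS is JSON, a list of rows, each a list of 3 entries, a list of its own where there are three numbers: the finger opening in mm, from 0 to 94, then the shift along the tool's x, y, z in units of 50 mm (1.0 is 50 mm), then the turn about the tool's z in units of 180 degrees (1.0 is 180 degrees). In form: [[fingers, [dx, dy, dz], twist], ...]. A call has 1 to 20 rows; each row shifts and turns the commanded pose from where the row before left it, along the tool's axes as they then stand; what a row does not reach is not made up. A row lasts 1/10 s, in which the tool goes at most 50 mm and 8.59 degrees, less where a joint would pass 70% of its speed; a pose out of reach is approached as far as the arm can. A call with a number of a shift or a turn outside -1 to 1 is refused whole. A call with a gripper value outside its range is refused whole. The fingers move at their own pace and stop on an object; FORCE is the grip in N (left out, the last holds). Time passes only in rows, so rows that do not move let the fingers close. It gives the time, the measured TCP pose, the force, the opening and the grip force at its end, in the units of the state.
- read_state(): the state, without advancing time (a new reading comes with each control period).
- camera(name): name is "side" or "top"; returns the picture (384x512x3 uint8, red, green, blue); there is no depth.
- calibration(name): a dict with "mtx" (3x3 intrinsics, pixels), "cam_to_world" (4x4, takes a point from camera to world coordinates). Camera axes: x right, y down, z forward; pixel columns grow to the right and rows downward; lengths in mm; the calibration is good to about 2 mm. A picture is of the moment at which its call begins. calibration takes no time and is no camera call.
- sign_off(): hands the job in; it is judged then, once.
Trained networks look in the newest picture that a camera, given by its name, has taken for a name from the list of things; names that differ only in an ending like _2 or _b are one class to them, and where a whole thing is asked for, a point or a joint stands for the part that bears it (a point fixed in the world has none). Each returns a list of dicts, best first, with "conf" (0 to 1); they miss things now and then, are a little off and sometimes report something else, mostly with a low value. They report only what shows in the picture. A call takes as long as a camera call.
- regions_of(camera, query): "pixels" (384x512 bool, what is visible of it) and "rect" ([centre column, centre row, width, height] in pixels, round what is visible of it).
The state is a dict: "clock": time; "joints": joint angles; "qd": joint speeds; "effort": joint torques, N m; "eef_pos": TCP position; "eef_rot": TCP orientation; "wrist_force": force on the tool from outside, world axes, zero at the start; "moment": the same for the moment, N m; "finger_gap": finger opening in mm; "finger_force": force on a finger pad.
Only numpy, scipy, OpenCV 4.12 (cv2) and the standard library are available. Lean on these libraries where they do the work, as an engineer would, in place of code of your own. Each camera call takes 0.05 s, during which the arm holds its last target. There are 200 camera calls.

## Working session

There is one attempt and no reset: what is moved stays moved. The work goes in short steps, Python scripts to look and compute and a shell command to move; the robot and the scene stay as the last step left them, time stands still between calls to the robot, and variables do not carry over. Pictures are saved under pics/ and viewed, at most 10 in all, crops included, and the job is handed in when it is done.

```bash
mkdir -p pics
cat > h.py <<'E'
from cell import *
import numpy as np, cv2
def ray(cam,u,v):
    c=calibration(cam);T=np.array(c["cam_to_world"]);d=np.linalg.inv(np.array(c["mtx"]))@[u,v,1]
    return T[:3,3],T[:3,:3]@d/np.linalg.norm(d)
def atz(cam,u,v,z):
    o,d=ray(cam,u,v);return o+d*(z-o[2])/d[2]
def tri(a,b):
    A=np.zeros((3,3));B=np.zeros(3)
    for o,d in (ray("top",*a),ray("side",*b)):
        P=np.eye(3)-np.outer(d,d);A+=P;B+=P@o
    return np.linalg.solve(A,B)
E
python3 - <<'E'
from h import *
for n in("top","side"):
    im=camera(n);cv2.imwrite(f"pics/{n}0.png",im[:,:,::-1])
    c=calibration(n);print(n,np.round(c["cam_to_world"],2).tolist(),np.round(c["mtx"],0).tolist())
    for q in("sieve_grip","tin","small0_c","large0_c"):
        for r in regions_of(n,q)[:4]:print(q,round(r["conf"],2),np.round(r["rect"],1))
s=read_state();print(s)
E
```

```text
top [[-0.03, -0.99, 0.16, 353.26], [-1.0, 0.03, -0.02, -170.86], [0.01, -0.16, -0.99, 915.47], [0.0, 0.0, 0.0, 1.0]] [[404.0, 0.0, 251.0], [0.0, 404.0, 188.0], [0.0, 0.0, 1.0]]
sieve_grip 0.55 [318.  195.9  71.3  77.1]
tin 0.66 [170.6 206.8 106.3 107.1]
tin 0.18 [317.4 193.6  69.5  81.5]
large0_c 0.61 [311.1 208.2  10.6  17.6]
side [[1.0, -0.02, 0.03, 448.77], [-0.04, -0.63, 0.78, -826.64], [0.01, -0.78, -0.63, 625.23], [0.0, 0.0, 0.0, 1.0]] [[462.0, 0.0, 265.0], [0.0, 462.0, 195.0], [0.0, 0.0, 1.0]]
sieve_grip 0.84 [270.8 287.9 100.   92.6]
tin 0.71 [254.4 175.9 106.1  76.6]
small0_c 0.61 [240.4 285.4   7.5   9.1]
large0_c 0.61 [257.9 288.8  22.2  23.5]
{'clock': 0.5, 'joints': array([ 1.23941471e+00,  2.99905057e-01,  1.52107374e+00, -1.88924756e-05,
        1.32069220e+00, -6.66327170e-02]), 'qd': array([ 0.00111008, -0.00122033, -0.00072676,  0.00049499, -0.00067391,
       -0.00049002]), 'effort': array([-1.12694775e-03, -5.31336129e+01, -3.52737951e+01,  7.07966136e-02,
        2.15116568e-02, -3.88312196e-05]), 'eef_pos': array([143.9288587 , 530.79124054, 180.61158038]), 'eef_rot': array([-3.14151327e+00,  1.30473836e-05,  2.87684843e+00]), 'wrist_force': array([0.18392605, 0.71555095, 0.11480596]), 'moment': array([ 0.00715303, -0.0201802 ,  0.00612244]), 'finger_force': 0.0, 'finger_gap': 93.72409643102775}
```

View pics/top0.png

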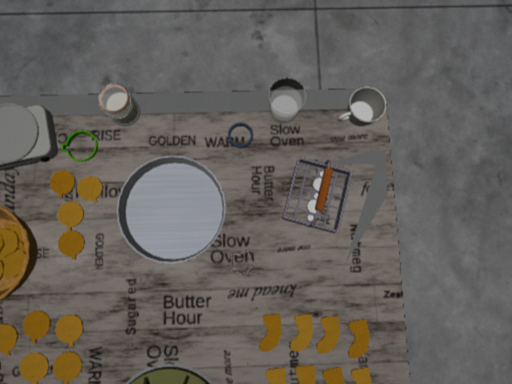

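View pics/side0.png

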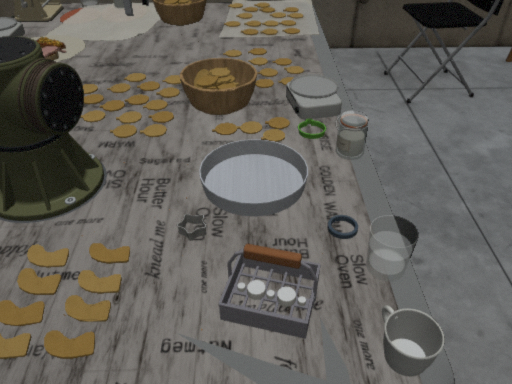

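The top view shows the tin at about (171,207) and the sieve at about (318,196), with its orange bar around (324,189). The side view shows the bar at about (272,257), with three small and two large weights on the strip below it. Next I'll segment the bar and triangulate its ends.

Run:
```python
from h import *
E={}
for n,(x0,y0,x1,y1) in dict(top=(280,150,360,240),side=(225,235,325,275)).items():
    im=camera(n);h=cv2.cvtColor(im,cv2.COLOR_RGB2HSV);m=((h[...,0]<16)&(h[...,1]>140)).astype(np.uint8)
    k=np.zeros_like(m);k[y0:y1,x0:x1]=m[y0:y1,x0:x1]
    n_,l,st,c=cv2.connectedComponentsWithStats(k);i=1+np.argmax(st[1:,4]);p=np.argwhere(l==i)[:,::-1].astype(np.float32)
    r=cv2.minAreaRect(p);b=cv2.boxPoints(r);print(n,st[i],np.round(r[0],1),np.round(r[1],1),b.round(1).tolist())
    E[n]=np.array(r[0])
P=tri(E["top"],E["side"]);print("bar",P.round(1))
for z in(94,105):print(z,atz("top",*E["top"],z).round(1),atz("side",*E["side"],z).round(1))
# bar dir
m=None
for n in("top","side"):
    pass
for n in("top","side"):
    r=regions_of(n,"tin")[0];u,v=np.argwhere(r["pixels"])[:,::-1].mean(0)
    print("tin",n,[atz(n,u,v,z)[:2].round(1).tolist() for z in(0,20,40)]);E[n+"t"]=(u,v)
    c,_=max(((c,len(c)) for c in cv2.findContours(r["pixels"].astype(np.uint8),0,1)[0]),key=lambda a:a[1])
    w=np.array([atz(n,*q[0],40)[:2] for q in c],np.float32);print(cv2.minEnclosingCircle(w))
print(tri(E["topt"],E["sidet"]))
```

```text
top [316 167  17  44 329] [323.8 188.7] [ 7.8 43.2] [[314.79998779296875, 208.6999969482422], [325.29998779296875, 166.8000030517578], [332.79998779296875, 168.6999969482422], [322.3999938964844, 210.60000610351562]]
side [244 245  57  23 603] [272.  255.8] [56.4 13.5] [[243.10000610351562, 257.1000061035156], [245.60000610351562, 243.8000030517578], [301.0, 254.5], [298.5, 267.70001220703125]]
bar [ 481.3 -335.5  105.6]
94 [ 482.1 -337.9   94. ] [ 483.1 -324.3   94. ]
105 [ 480.3 -335.7  105. ] [ 482.4 -334.7  105. ]
tin top [[458.6, -6.1], [456.3, -9.7], [454.0, -13.3]]
((456.54779052734375, -13.689884185791016), 117.85821533203125)
tin side [[481.4, -313.8], [480.4, -330.2], [479.4, -346.6]]
((484.0712890625, -341.0550537109375), 104.26509857177734)
[ 510.08304448   79.70079921 -478.75206491]
```

```bash
python3 -m jog '[[94,[-0.69,-0.62,0],0],[94,[-0.69,-0.62,0],0],[94,[-0.69,-0.62,0],0],[94,[-0.69,-0.62,0],0],[94,[-0.69,-0.62,0],0],[94,[-0.69,-0.62,0],0],[94,[-0.69,-0.62,0],0],[94,[-0.69,-0.62,0],0],[94,[-0.69,-0.62,0],0],[94,[-0.69,-0.62,0],0],[94,[-0.69,-0.62,0],0]]'
python3 -m jog '[[94,[-0.35,-0.8,0],0],[94,[-0.35,-0.8,0],0],[94,[-0.35,-0.8,0],0],[94,[-0.35,-0.8,0],0],[94,[-0.35,-0.8,0],0],[94,[-0.35,-0.8,0],0],[94,[-0.35,-0.8,0],0],[94,[-0.35,-0.8,0],0],[94,[0,0,0],0]]'
python3 - <<'E'
from h import *
import cell
for z in(110,116):
  a=atz("top",318.6,209.65,z);b=atz("top",329.05,167.75,z);d=b-a;print(np.degrees(np.arctan2(d[1],d[0])),np.linalg.norm(d))
a=atz("side",244.35,250.5,105);b=atz("side",299.75,261.1,105);d=b-a;print(np.degrees(np.arctan2(d[1],d[0])),np.linalg.norm(d))
print([ (k,getattr(cell,k)) for k in dir(cell) if 'offset' in k])
s=read_state();p=s["eef_pos"];y=s["eef_rot"][2];print(p,y,s["joints"])
d=np.array([481.3,-335.5])-p[:2]
print("tool dx,dy mm",d@[np.cos(y),np.sin(y)],d@[np.sin(y),-np.cos(y)])
E
```

```text
clock: 1.8
eef_pos: [421.7, 100.5, 180.9]
eef_rot: [3.141, 0.001, 2.877]
wrist_force: [1.4, -0.1, 0.5]
finger_gap: 93.7
finger_force: 0.0
clock: 2.7
eef_pos: [472.2, -247.0, 180.1]
eef_rot: [-3.141, -0.0, 2.873]
wrist_force: [-0.2, -0.4, -0.0]
finger_gap: 94.3
finger_force: 0.0
-17.11453443881736 89.16362780363862
-17.114534438817362 88.49943821542294
-16.54460961204504 87.61628301320778
[('grasp_offset', 18.8)]
[ 472.16126185 -246.96356019  180.08507747] 2.8730575080067076 [-5.50385581e-01  2.62363568e-01  1.57031707e+00 -5.07574106e-04
  1.30916717e+00 -1.85251549e+00]
tool dx,dy mm -32.30164328429268 -82.93866137760911
```

```bash
python3 -m jog '[[94,[-0.22,-0.55,0],0.008],[94,[-0.21,-0.55,0],0],[94,[-0.21,-0.55,0],0],[94,[0,0,0],0]]'
python3 -m jog '[[94,[0,0,0.4],0],[94,[0,0,0.4],0],[94,[0,0,0.4],0],[94,[0,0,0.4],0],[94,[0,0,0.27],0],[94,[0,0,0],0]]'
python3 - <<'E'
from h import *
a=camera("top")[140:260,260:400];b=camera("side")[200:340,190:360]
f=lambda x:cv2.resize(x,(400,400))
cv2.imwrite("pics/g1.png",np.hstack([f(a),f(b)])[:,:,::-1])
s=read_state();p=s["eef_pos"];y=s["eef_rot"][2];print(p,y,s["joints"])
E
```

```text
clock: 3.1
eef_pos: [479.9, -333.1, 180.2]
eef_rot: [-3.141, -0.0, 2.85]
wrist_force: [0.2, 0.8, -0.1]
finger_gap: 94.1
finger_force: 0.0
clock: 3.7
eef_pos: [479.6, -330.0, 85.6]
eef_rot: [3.14, -0.003, 2.852]
wrist_force: [-0.7, 0.1, 0.5]
finger_gap: 93.9
finger_force: 0.0
[ 480.47423942 -330.99870717   87.86140357] 2.8520084721214043 [-6.66027681e-01  4.61821762e-01  1.52349030e+00  4.07570335e-05
  1.15574840e+00 -1.94725621e+00]
```

View pics/g1.png

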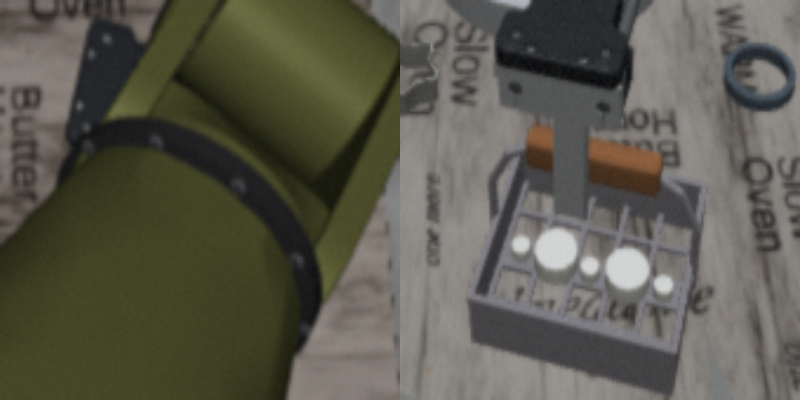

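The side view shows the fingers straddling the bar near its middle, with the front finger in front of it. A small correction, then I'll close.

```bash
python3 -m jog '[[94,[-0.03,-0.08,0],0],[60,[0,0,0],0],[10,[0,0,0],0],[10,[0,0,0],0],[10,[0,0,0],0],[10,[0,0,0],0],[10,[0,0,0],0],[10,[0,0,0],0],[10,[0,0,0],0],[10,[0,0,0],0]]' 57
```

```text
clock: 4.8
eef_pos: [480.4, -335.5, 87.1]
eef_rot: [3.142, -0.0, 2.852]
wrist_force: [0.3, -0.1, -0.2]
finger_gap: 25.4
finger_force: 0.0
```

```bash
python3 -m jog '[[0,[0,0,0],0],[0,[0,0,0],0],[0,[0,0,0],0],[0,[0,0,0],0],[0,[0,0,0],0],[0,[0,0,0],0]]' 57
python3 -m jog '[[0,[0,0,-0.05],0],[0,[0,0,-0.1],0],[0,[0,0,-0.1],0],[0,[0,0,-0.15],0],[0,[0,0,-0.2],0],[0,[0,0,-0.2],0],[0,[0,0,-0.2],0],[0,[0,0,-0.2],0],[0,[0,0,-0.2],0],[0,[0,0,-0.2],0],[0,[0,0,-0.1],0],[0,[0,0,-0.05],0],[0,[0,0,0],0]]'
```

```text
clock: 5.4
eef_pos: [480.4, -335.5, 87.0]
eef_rot: [3.142, -0.0, 2.852]
wrist_force: [0.5, 1.6, -1.7]
finger_gap: 14.9
finger_force: 57.0
clock: 6.7
eef_pos: [480.5, -335.5, 174.7]
eef_rot: [-3.142, 0.0, 2.852]
wrist_force: [0.1, 0.2, -3.8]
finger_gap: 14.9
finger_force: 57.0
```

```bash
python3 -m jog '[[0,[0.02,0.05,0],0],[0,[0.04,0.1,0],0],[0,[0.06,0.15,0],0],[0,[0.076,0.2,0],0],[0,[0.076,0.2,0],0],[0,[0.076,0.2,0],0],[0,[0.076,0.2,0],0],[0,[0.076,0.2,0],0],[0,[0.076,0.2,0],0],[0,[0.076,0.2,0],0],[0,[0.076,0.2,0],0],[0,[0.076,0.2,0],0],[0,[0.076,0.2,0],0],[0,[0.076,0.2,0],0],[0,[0.076,0.2,0],0],[0,[0.06,0.15,0],0],[0,[0.04,0.1,0],0],[0,[0.02,0.05,0],0],[0,[0,0,0],0]]'
python3 - <<'E'
from h import *
b=camera("side");cv2.imwrite("pics/c1.png",cv2.resize(b[60:260,180:380],(600,600))[:,:,::-1])
E
```

```text
clock: 8.6
eef_pos: [468.2, -175.1, 174.7]
eef_rot: [-3.142, 0.0, 2.852]
wrist_force: [-0.5, 1.0, -3.0]
finger_gap: 14.8
finger_force: 57.0
```

View pics/c1.png

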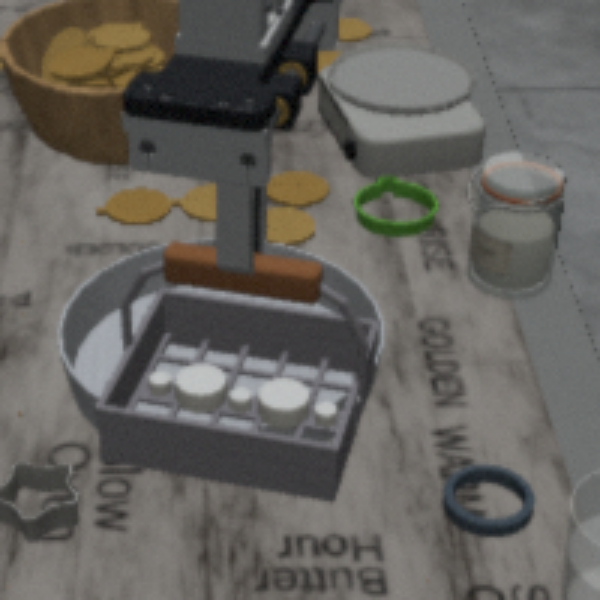

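The sieve is level and all five weights are still on the strip. I'll carry on to the tin and lower.

```bash
python3 -m jog '[[0,[0.02,0.05,0],0],[0,[0.04,0.1,0],0],[0,[0.06,0.15,0],0],[0,[0.076,0.2,0],0],[0,[0.076,0.2,0],0],[0,[0.076,0.2,0],0],[0,[0.076,0.2,0],0],[0,[0.076,0.2,0],0],[0,[0.076,0.2,0],0],[0,[0.076,0.2,0],0],[0,[0.076,0.2,0],0],[0,[0.076,0.2,0],0],[0,[0.076,0.2,0],0],[0,[0.076,0.2,0],0],[0,[0.076,0.2,0],0],[0,[0.06,0.15,0],0],[0,[0.04,0.1,0],0],[0,[0.02,0.05,0],0],[0,[0,0,0],0]]'
python3 -m jog '[[0,[0,0,0.05],0],[0,[0,0,0.1],0],[0,[0,0,0.15],0],[0,[0,0,0.15],0],[0,[0,0,0.1],0],[0,[0,0,0.05],0],[0,[0,0,0],0]]'
python3 - <<'E'
from h import *
b=camera("side");cv2.imwrite("pics/c2.png",cv2.resize(b[60:260,180:380],(600,600))[:,:,::-1])
E
```

```text
clock: 10.55
eef_pos: [455.8, -14.9, 174.7]
eef_rot: [3.142, 0.0, 2.852]
wrist_force: [0.2, -0.2, -4.6]
finger_gap: 14.6
finger_force: 57.0
clock: 11.25
eef_pos: [455.7, -15.1, 144.3]
eef_rot: [-3.141, -0.001, 2.852]
wrist_force: [0.1, -0.2, -4.0]
finger_gap: 15.0
finger_force: 57.0
```

View pics/c2.png

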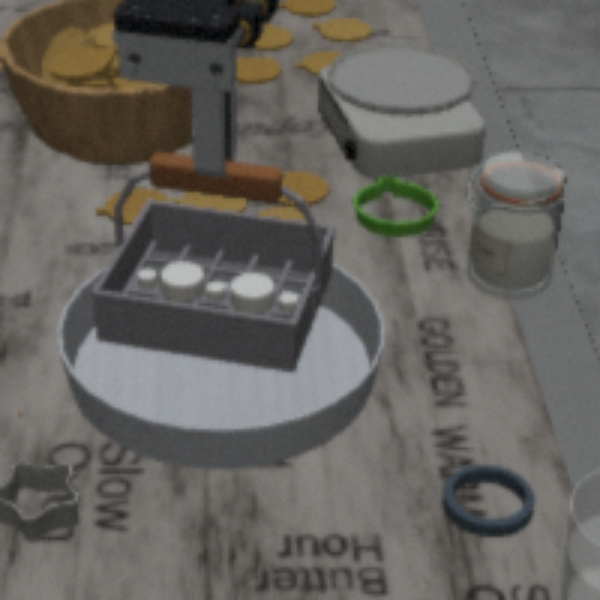

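```bash
python3 -m jog '[[0,[0,0.4,0],0],[0,[0,-0.8,0],0],[0,[0,0.8,0],0],[0,[0,-0.8,0],0],[0,[0,0.8,0],0],[0,[0,-0.8,0],0],[0,[0,0.8,0],0],[0,[0,-0.4,0],0],[0,[0,0,0],0],[0,[0,0,0],0]]'
python3 - <<'E'
from h import *
b=camera("side");cv2.imwrite("pics/c3.png",cv2.resize(b[60:260,180:380],(600,600))[:,:,::-1])
E
```

```text
clock: 12.3
eef_pos: [456.2, -15.2, 145.2]
eef_rot: [3.141, 0.001, 2.851]
wrist_force: [0.0, 0.6, 0.7]
finger_gap: 0.6
finger_force: 0.0
```

View pics/c3.png

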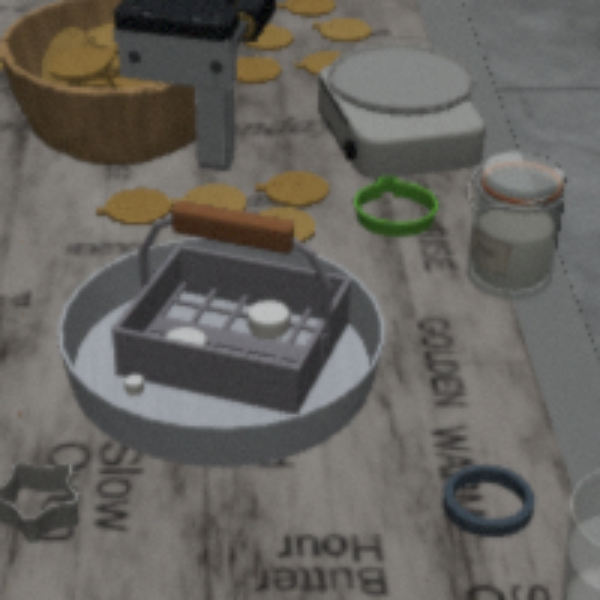

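The shake threw the sieve out of the grip. It now stands upright in the tin at about (240,310) in the crop, with both large weights in it and at least one small in the tin. I'll open, move aside and measure the bar again.

```bash
python3 -m jog '[[94,[0,0,-0.6],0],[94,[0,0.6,-0.3],0],[94,[0,1,0],0],[94,[0,1,0],0],[94,[0,1,0],0],[94,[0,0.6,0],0],[94,[0,0,0],0]]' 60
cat > bar.py <<'E'
from h import *
def bar(rois):
    E={};L={}
    for n,(x0,y0,x1,y1) in rois.items():
        im=camera(n);cv2.imwrite(f"pics/{n}_b.png",im[:,:,::-1]);h=cv2.cvtColor(im,cv2.COLOR_RGB2HSV);k=np.zeros(h.shape[:2],np.uint8)
        k[y0:y1,x0:x1]=((h[...,0]<13)&(h[...,1]>140))[y0:y1,x0:x1]
        _,l,st,c=cv2.connectedComponentsWithStats(k);i=1+np.argmax(st[1:,4]);p=np.argwhere(l==i)[:,::-1].astype(np.float32)
        (cx,cy),(w,hh),_=r=cv2.minAreaRect(p);b=cv2.boxPoints(r);s=sorted([(np.linalg.norm(b[j]-b[j-1]),j) for j in range(4)])
        ends=[(b[j]+b[j-1])/2 for _,j in s[:2]];E[n]=(cx,cy);L[n]=ends;print(n,st[i],(w,hh))
    P=tri(E["top"],E["side"]);print("bar",P.round(1))
    for n in L:
        a,b=[atz(n,*e,P[2]) for e in L[n]];d=b-a;print(n,np.degrees(np.arctan2(d[1],d[0])).round(1),np.linalg.norm(d).round(1))
    s=read_state();p=s["eef_pos"];y=s["eef_rot"][2];d=P-p;print(p.round(1),y)
    print("tool shift mm",d@[np.cos(y),np.sin(y),0],d@[np.sin(y),-np.cos(y),0],"down",p[2]-(P[2]-18.8))
E
python3 - <<'E'
from bar import *
bar(dict(top=(120,150,230,260),side=(225,115,300,155)))
a=cv2.imread("pics/top_b.png")[140:270,100:240];b=cv2.imread("pics/side_b.png")[110:220,190:320]
f=lambda x:cv2.resize(x,(400,380));cv2.imwrite("pics/s4.png",np.hstack([f(a),f(b)]))
E
```

```text
clock: 13.05
eef_pos: [516.1, 189.5, 189.2]
eef_rot: [3.141, -0.0, 2.855]
wrist_force: [-0.5, -0.7, 0.5]
finger_gap: 52.9
finger_force: 0.0
top [144 215  10   7  20] (5.49442195892334, 9.752598762512207)
side [267 134   9   9  27] (8.18629264831543, 7.814188003540039)
bar [464.5  22.9  88.8]
top -75.4 19.6
side -14.8 18.0
[515.7 186.5 189.4] 2.852669353554412
tool shift mm 2.4854373241347822 -171.3966316443731 down 119.42800363058267
```

View pics/s4.png

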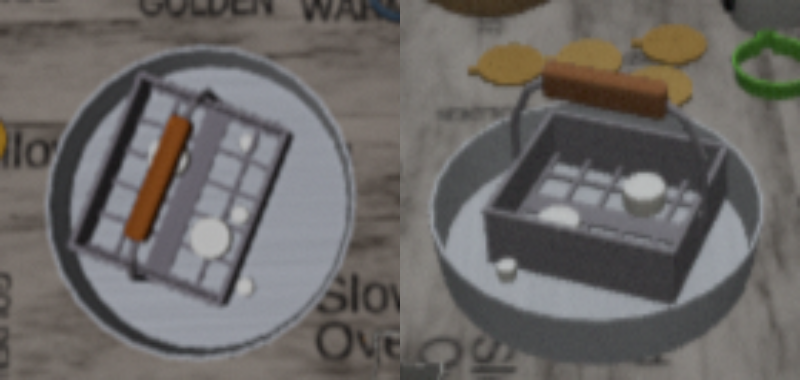

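The top crop shows the sieve flat in the tin with all three smalls through: two lie inside holes, at about (240,213) and (245,143), and one is outside at (245,287). Both large weights are still in the sieve. The bar segmentation used too tight a hue limit, so I'll fix that.

```bash
sed -i 's/<13)/<16)/' bar.py
python3 - <<'E'
from bar import *
bar(dict(top=(135,170,175,235),side=(230,120,280,155)))
E
```

```text
top [144 180  23  42 346] (8.21331787109375, 44.38454818725586)
side [236 128  41  16 311] (40.31819534301758, 9.963691711425781)
bar [464.7   4.9 111.6]
top -21.9 88.1
side 160.0 87.9
[515.8 185.4 189.8] 2.8508235629710486
tool shift mm -2.7747284400669723 -187.59099590323234 down 97.02094552783622
```

```bash
python3 -m jog '[[94,[0,-0.4,0],0],[94,[0,-0.8,0],0],[94,[0,-0.8,0],0],[94,[0,-0.8,0],0],[94,[0,-0.55,0],0],[94,[-0.06,-0.4,0],0],[94,[0,0,0],0.024],[94,[0,0,0],0],[94,[0,0,0],0]]' 60
python3 - <<'E'
from h import *
s=read_state();p=s["eef_pos"];y=s["eef_rot"][2];print(p,y);d=np.array([464.7,4.9])-p[:2]
print(d@[np.cos(y),np.sin(y)],d@[np.sin(y),-np.cos(y)],p[2]-90)
E
```

```text
clock: 14.15
eef_pos: [465.0, 5.2, 189.9]
eef_rot: [3.141, 0.0, 2.777]
wrist_force: [0.4, -0.3, -0.7]
finger_gap: 93.8
finger_force: 0.0
[464.99087999   5.2137477  189.88229996] 2.77723095461064
0.15997920156759576 -0.39680655657847513 99.88229995940054
```

```bash
python3 -m jog '[[94,[0,0,0.4],0],[94,[0,0,0.4],0],[94,[0,0,0.4],0],[94,[0,0,0.4],0],[94,[0,0,0.3],0],[94,[0,0,0.1],0],[94,[0,0,0],0],[0,[0,0,0],0],[0,[0,0,0],0],[0,[0,0,0],0],[0,[0,0,0],0],[0,[0,0,0],0],[0,[0,0,0],0],[0,[0,0,0],0],[0,[0,0,0],0],[0,[0,0,0],0],[0,[0,0,0],0],[0,[0,0,0],0],[0,[0,0,0],0]]' 60
python3 -m jog '[[0,[0,0,0],0],[0,[0,0,0],0],[0,[0,0,0],0],[0,[0,0,0],0]]' 60
```

```text
clock: 16.05
eef_pos: [465.1, 5.6, 89.6]
eef_rot: [-3.142, -0.0, 2.776]
wrist_force: [0.5, 0.0, -0.9]
finger_gap: 14.8
finger_force: 59.9
clock: 16.45
eef_pos: [465.1, 5.6, 89.6]
eef_rot: [-3.142, -0.0, 2.776]
wrist_force: [0.3, 0.5, 0.2]
finger_gap: 15.0
finger_force: 59.9
```

```bash
python3 -m jog '[[0,[0,0,-0.05],0],[0,[0,0,-0.1],0],[0,[0,0,-0.15],0],[0,[0,0,-0.2],0],[0,[0,0,-0.2],0],[0,[0,0,-0.2],0],[0,[0,0,-0.2],0],[0,[0,0,-0.2],0],[0,[0,0,-0.2],0],[0,[0,0,-0.15],0],[0,[0,0,-0.1],0],[0,[0,0,-0.05],0],[0,[0,0,0],0],[0,[0,0,0],0]]'
python3 - <<'E'
from h import *
b=camera("side");cv2.imwrite("pics/c5.png",cv2.resize(b[60:260,180:380],(600,600))[:,:,::-1])
E
```

```text
clock: 17.85
eef_pos: [465.0, 5.6, 179.3]
eef_rot: [-3.141, -0.001, 2.776]
wrist_force: [-0.3, -0.8, -4.9]
finger_gap: 14.9
finger_force: 59.9
```

View pics/c5.png

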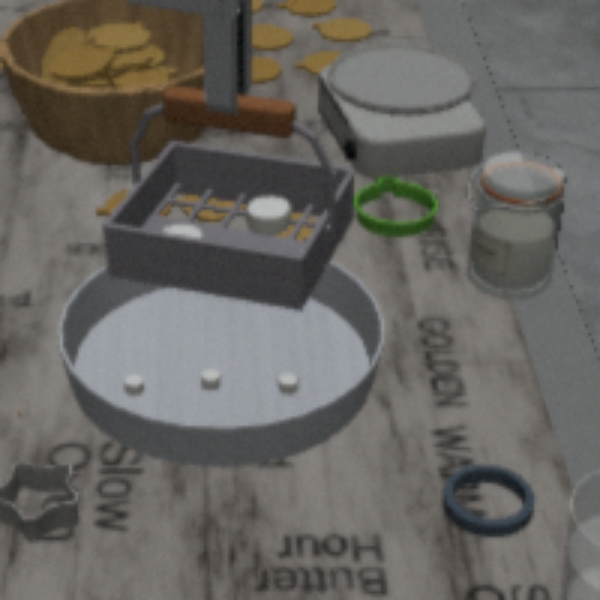

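All three smalls lie in the tin, at about (134,384), (210,379) and (288,382) in the crop. The sieve is raised and level with both large weights in it. Now I'll carry it back.

```bash
python3 -m jog '[[0,[-0.02,-0.05,0],0],[0,[-0.045,-0.1,0],0],[0,[-0.065,-0.15,0],0],[0,[-0.09,-0.2,0],0],[0,[-0.11,-0.25,0],0],[0,[-0.11,-0.25,0],0],[0,[-0.11,-0.25,0],0],[0,[-0.11,-0.25,0],0],[0,[-0.11,-0.25,0],0],[0,[-0.11,-0.25,0],0],[0,[-0.11,-0.25,0],0],[0,[-0.11,-0.25,0],0],[0,[-0.11,-0.25,0],0],[0,[-0.11,-0.25,0],0],[0,[-0.09,-0.2,0],0],[0,[-0.065,-0.15,0],0],[0,[-0.045,-0.1,0],0],[0,[-0.02,-0.05,0],0]]'
python3 -m jog '[[0,[-0.02,-0.05,0],0],[0,[-0.045,-0.1,0],0],[0,[-0.065,-0.15,0],0],[0,[-0.09,-0.2,0],0],[0,[-0.11,-0.25,0],0],[0,[-0.11,-0.25,0],0],[0,[-0.11,-0.25,0],0],[0,[-0.11,-0.25,0],0],[0,[-0.11,-0.25,0],0],[0,[-0.11,-0.25,0],0],[0,[-0.11,-0.25,0],0],[0,[-0.09,-0.2,0],0],[0,[-0.065,-0.15,0],0],[0,[-0.045,-0.1,0],0],[0,[-0.02,-0.05,0],0],[0,[0,0,0],0]]'
python3 -m jog '[[0,[0,0,0.05],0],[0,[0,0,0.1],0],[0,[0,0,0.15],0],[0,[0,0,0.2],0],[0,[0,0,0.2],0],[0,[0,0,0.2],0],[0,[0,0,0.2],0],[0,[0,0,0.2],0],[0,[0,0,0.2],0],[0,[0,0,0.15],0],[0,[0,0,0.1],0],[0,[0,0,0.05],0],[0,[0,0,0],0],[0,[0,0,0],0]]'
```

```text
clock: 19.7
eef_pos: [474.6, -185.7, 179.6]
eef_rot: [3.142, -0.0, 2.776]
wrist_force: [-0.2, 0.1, -4.2]
finger_gap: 15.0
finger_force: 59.9
clock: 21.3
eef_pos: [481.9, -335.4, 179.6]
eef_rot: [3.142, -0.0, 2.776]
wrist_force: [0.7, 0.4, -4.3]
finger_gap: 15.1
finger_force: 59.9
clock: 22.7
eef_pos: [482.1, -335.5, 90.0]
eef_rot: [-3.141, 0.001, 2.776]
wrist_force: [-1.2, 0.6, -2.8]
finger_gap: 15.5
finger_force: 59.9
```

```bash
python3 -m jog '[[0,[0,0,0.03],0],[0,[0,0,0.02],0],[0,[0,0,0],0]]'
python3 -m jog '[[0,[0,0,0.02],0],[0,[0,0,0],0]]'
```

```text
clock: 23.0
eef_pos: [481.9, -335.3, 87.1]
eef_rot: [3.142, -0.0, 2.776]
wrist_force: [-0.2, -0.5, -3.8]
finger_gap: 14.8
finger_force: 59.9
clock: 23.2
eef_pos: [482.1, -335.5, 86.4]
eef_rot: [-3.141, 0.001, 2.776]
wrist_force: [0.2, -0.7, -1.2]
finger_gap: 15.4
finger_force: 59.9
```

Contact has begun, so I'll release and go straight up.

```bash
python3 -m jog '[[0,[0,0,0.01],0],[94,[0,0,0],0],[94,[0,0,0],0],[94,[0,0,0],0],[94,[0,0,0],0],[94,[0,0,0],0],[94,[0,0,0],0],[94,[0,0,0],0],[94,[0,0,0],0],[94,[0,0,-0.2],0],[94,[0,0,-0.4],0],[94,[0,0,-0.6],0],[94,[0,0,-0.6],0],[94,[0,0,-0.4],0],[94,[0,0.8,0],0],[94,[0,0.8,0],0],[94,[0,0.8,0],0],[94,[0,0.8,0],0],[94,[0,0,0],0]]'
python3 - <<'E'
from bar import *
bar(dict(top=(280,150,360,240),side=(225,230,325,285)))
b=cv2.imread("pics/side_b.png")[130:350,160:380];cv2.imwrite("pics/e.png",cv2.resize(b,(600,600)))
E
```

```text
clock: 25.1
eef_pos: [540.3, -182.3, 196.6]
eef_rot: [3.141, 0.001, 2.78]
wrist_force: [-0.0, -0.8, -1.0]
finger_gap: 93.9
finger_force: 0.0
top [315 166  21  42 327] (7.9056925773620605, 42.69074630737305)
side [247 245  56  26 608] (56.995872497558594, 13.339459419250488)
bar [ 484.8 -338.   105.6]
top -21.4 88.9
side -20.8 88.9
[ 539.3 -185.5  196.3] 2.7778126335286797
tool shift mm -3.286053951971179 -161.84447527937084 down 109.4960077943127
```

View pics/e.png

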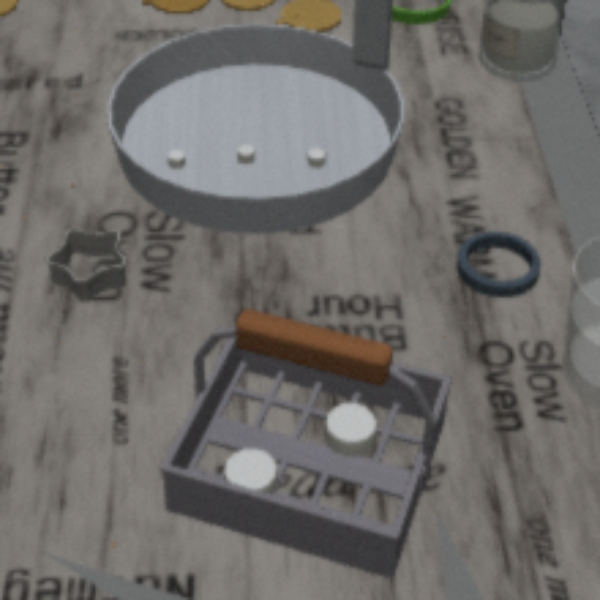

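The sieve stands where it was with both large weights in it at about (351,425) and (250,468). The three smalls are in the tin, and the gripper is clear.

```bash
python3 -c "
from cell import *
print(sign_off())"
```

```text
the job is handed in; nothing more can be done
None
```

I handed the job in at about 25 s: all three small weights are in the tin, and the sieve stands about 4 mm from where it was, released, with both large weights in it. The shake threw the sieve out of the grip, so it landed upright in the tin and I lifted it back out; sign-off gave no verdict.

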